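Set out the ink jars on their coasters

TASK

Set the desk up for an ink drawing: put the eraser that is lying on one of the coasters into the green bowl, and stand the red, the yellow and the blue ink jar upright, each wholly on the coaster of its own colour. Never tip a jar over, and leave the black and the white jar standing where they are.

Things in the scene. Friction and masses are not known exactly. Their poses are not given: they have to be found in the camera images.
- red_jar_c (a point): centre (26 mm above its underside) of the ink jar with red ink and red cap: round, upright, 42 mm diameter, 52 mm high (cap 39 mm diameter, top 12 mm), about 100 g, loose; z axis up
- red_coaster: round cork coaster with a red top, 72 mm diameter, 5 mm thick, does not move; origin at the centre of its underside, on the desk
- yellow_jar_c (a point): centre (26 mm above its underside) of the ink jar with yellow ink and yellow cap: round, upright, 42 mm diameter, 52 mm high (cap 39 mm diameter, top 12 mm), about 100 g, loose; z axis up
- yellow_coaster: round cork coaster with a yellow top, 72 mm diameter, 5 mm thick, does not move; origin at the centre of its underside, on the desk
- blue_jar_c (a point): centre (26 mm above its underside) of the ink jar with blue ink and blue cap: round, upright, 42 mm diameter, 52 mm high (cap 39 mm diameter, top 12 mm), about 100 g, loose; z axis up
- blue_coaster: round cork coaster with a blue top, 72 mm diameter, 5 mm thick, does not move; origin at the centre of its underside, on the desk
- black_jar_c (a point): centre (26 mm above its underside) of the jar with black cap and contents, same shape and size as the ink jars (42 mm diameter, 52 mm high), loose; to be left alone
- white_jar_c (a point): centre (26 mm above its underside) of the jar with white cap and contents, same shape and size as the ink jars (42 mm diameter, 52 mm high), loose; to be left alone
- eraser_c (a point): centre of the pink eraser with a white paper sleeve: a block 46 mm long (its x axis), 22 mm wide (y axis), 18 mm high (z axis), about 25 g, loose; at the start it lies flat on one of the coasters
- bowl: empty green ceramic bowl, 150 mm across the rim, 45 mm high, wall 4 mm, does not move; origin at the centre of its underside, on the desk
There are look-alikes about, which are no part of the job. What is shaped like the blue_coaster but turquoise is not meant. What is shaped like the part that bears eraser_c but brown is not meant.

How it is judged (in metres and radians):
At the end, for the whole second after the job is handed in: Red, yellow and blue jar stand upright (0.12 rad) at rest on their own colour's coaster, centres within 15 mm; the eraser rests in the bowl (centre within 60 mm of the bowl's, below the rim); the black and the white jar stand within 20 mm of their start; all released (horizontal distance between red_jar_c and red_coaster below 0.015 m and z of red_jar_c in the frame of red_coaster between 0.0285 and 0.036 m and angle between each of red_jar_c, yellow_jar_c, blue_jar_c, black_jar_c, white_jar_c's own z axis and vertical below 0.12 rad and linear speed of each of red_jar, yellow_jar, blue_jar, eraser below 0.02 m/s and horizontal distance between yellow_jar_c and yellow_coaster below 0.015 m and z of yellow_jar_c in the frame of yellow_coaster between 0.0285 and 0.036 m and horizontal distance between blue_jar_c and blue_coaster below 0.015 m and z of blue_jar_c in the frame of blue_coaster between 0.0285 and 0.036 m and horizontal distance between eraser_c and bowl below 0.06 m and z of eraser_c in the frame of bowl below 0.045 m and distance of each of black_jar_c, white_jar_c from where it was at the start of the episode below 0.02 m); the robot touches nothing.
It fails at once if a jar is tipped over (angle between any of red_jar_c, yellow_jar_c, blue_jar_c, black_jar_c, white_jar_c's own z axis and vertical above 0.8 rad).
It fails at once if the black jar, to be left alone, is shifted or lifted (distance of black_jar_c from where it was at the start of the episode above 0.02 m).
It fails at once if the white jar, to be left alone, is shifted or lifted (distance of white_jar_c from where it was at the start of the episode above 0.02 m).
It also fails if it takes over 109 s, if anything falls off the work surface, if the arm or the gripper's body presses on something with over 40 N, if the wrist force passes 120 N, or if a joint passes its speed limit or range.

ROBOT

A 7-joint arm with a two-finger parallel gripper is mounted at the origin on the work surface. World frame = base frame: x ahead of the robot, y to its left, z up, the work surface at z = 0. Lengths are in mm, angles in rad, forces in N, time in s.
With the tool pointing down it reaches from about 350 to 900 mm from the base axis. Payload 7.2 kg.
Tool frame: the origin (TCP) lies between the finger pads; the fingertips stand 11 mm ahead of it and the grasp point (between the pads) lies 8 mm behind it (ctrl.tips_ahead is the distance from the TCP to the fingertips, in mm); x points along the fingers, y is the direction in which the jaws open and shut, and the axes are right-handed (so a half turn about x gives the same grasp; the last joint's range is limited). The gripper opens to 85 mm and grips with 20 to 120 N. Pads are 22 mm wide; open, the fingers measure 114 mm over their backs; the gripper's body (76 mm by 85 mm) begins 54 mm behind the grasp point. The pads swing forward as they close: fully open they stand 13 mm farther back than shut.
Start: joints at [-1.315, 0.411, -0.013, 1.596, 0.006, 1.134, -0.082], TCP at [198.866, 592.52, 242.297] pointing down, gripper open.
Joint ranges: [-2.95, 2.95], [-0.29, 1.99], [-1.47, 1.44], [0.14, 2.54], [-1.03, 4.17], [0.13, 1.85], [-2.86, 2.86]. Speed limits (rad/s): [2.39, 2.39, 3.01, 3.01, 3.14, 3.14, 3.14].

INTERFACE

Orientations are given as a unit quaternion [w, x, y, z].
In Python, from plant import ctrl gives the robot as it stands. The module is installed in compiled form; this text tells all that it offers.
- The arm moves only by the tool apply_moves, never from a script. Its argument "series" is a list of rows, each a list of 7 numbers: the shift along the tool's x, y, z in mm, then the turn, a rotation vector about the tool's x, y, z in degrees, then the gripper's target within -1 to 1 (shut at 1, half-way at 0, fully open at -1). A call has 1 to 8 rows; each row shifts and turns the commanded pose from where the row before left it, along the tool's axes as they then stand; what a row does not reach is not made up. A row lasts 1/8 s, in which the tool goes at most 62.5 mm and 10.7 degrees, less where a joint would pass 70% of its speed; a pose out of reach is approached as far as the arm can. A call with a gripper value outside its range is refused whole. The fingers move at their own pace and stop on an object; "squeeze" is the grip in N (left out, the last holds). Time passes only in rows, so rows that do not move let the fingers close. It gives the time, the measured TCP pose, the force and the opening at its end, in the units of the state.
- ctrl.get_state(): the state, without advancing time (a new reading comes with each control period).
- ctrl.grab_frame(name): name is "scene" or "top" or "wrist"; returns (picture, depth): 400x640x3 uint8, blue, green, red; 400x640 float32, mm along the optical axis (not along the pixel's ray), 0 where there is no reading.
- ctrl.calibration(name): a dict with "intrinsics" (3x3 intrinsics, pixels), "extrinsics" (4x4, takes a point from world to camera coordinates). Camera axes: x right, y down, z forward; pixel columns grow to the right and rows downward; lengths in mm; the calibration is good to about 2 mm. A picture is of the moment at which its call begins: read the wrist's pose just before it. calibration takes no time and is no camera call; for the wrist camera it gives the pose at the moment of the call.
- ctrl.sign_off(): hands the job in, once; it reports no verdict.
The state is a dict: "time_s": time; "joint_pos": joint angles; "qd": joint speeds; "tau": joint torques, N m; "tool_pos": TCP position; "tool_rot": TCP orientation; "force": force on the tool from outside, world axes, zero at the start; "ft_torque": the same for the moment, N m; "gripper_width": finger opening in mm.
Only numpy, scipy, OpenCV 4.12 (cv2) and the standard library are available. Lean on these libraries where they do the work, as an engineer would, in place of code of your own. Each camera call takes 0.05 s, during which the arm holds its last target.

## Working session

There is one attempt and no reset: what is moved stays moved. The work goes in short steps, Python scripts to look and compute and a tool call to move; the robot and the scene stay as the last step left them, time stands still between calls to the robot, and variables do not carry over. Pictures are saved under pics/ and viewed, and the job is handed in when it is done.

Besides the shell and the picture viewer there is one more tool, called after "Call:" as name([rows], argument=value, ...), one row to a line, values as JSON. apply_moves: Moves the arm, as the interface text tells. Its arguments: {"type":"object","properties":{"series":{"type":"array"},"squeeze":{"type":"number"}},"required":["series"]}

```bash
mkdir -p pics
python3 - <<'E'
from plant import ctrl
import cv2,numpy as np
s=ctrl.get_state();print(s)
for n in("top","scene","wrist"):
    p,d=ctrl.grab_frame(n);cv2.imwrite(f"pics/{n}0.png",p);np.save(f"{n}0.npy",d);c=ctrl.calibration(n);print(n,c);np.savez(f"{n}0.npz",p=p,d=d,K=c["intrinsics"],E=c["extrinsics"])
E
```

```text
{'time_s': 0.0, 'joint_pos': array([-1.31519995,  0.41191531, -0.0127012 ,  1.59707907,  0.00557417,
        1.13430765, -0.08219735]), 'qd': array([-2.42343329e-04,  1.74653848e-04,  8.44904911e-06, -3.99107279e-04,
        3.75647445e-04, -4.77306327e-04,  1.23600666e-03]), 'tau': array([ 7.91370785e-04, -6.00628352e+01,  6.81916103e-01, -2.99412400e+01,
        1.38082233e-02,  1.03695694e-02,  2.55267048e-05]), 'tool_pos': array([198.73419334, 592.03411672, 241.42917888]), 'tool_rot': array([ 0.69779984,  0.11338869,  0.69792044, -0.11456633]), 'force': array([-0.04480533,  0.4411944 , -0.0866718 ]), 'ft_torque': array([0.00458861, 0.03331057, 0.03234856]), 'gripper_width': 85.42334116158395}
top {'intrinsics': array([[417.13575974,   0.        , 320.98469815],
       [  0.        , 417.13575974, 204.62018357],
       [  0.        ,   0.        ,   1.        ]]), 'extrinsics': array([[-8.40190281e-03, -9.99638458e-01,  2.55413709e-02,
        -1.28163426e+01],
       [-9.96735745e-01,  6.32105487e-03, -8.04853947e-02,
         4.90809871e+02],
       [ 8.02948475e-02, -2.61342278
[... 499 characters left out ...]
    [-6.01991895e-01,  1.23347647e-01, -7.88917686e-01,
         1.12763060e+03],
       [ 0.00000000e+00,  0.00000000e+00,  0.00000000e+00,
         1.00000000e+00]])}
wrist {'intrinsics': array([[304.41862367,   0.        , 321.23225498],
       [  0.        , 304.41862367, 203.20114828],
       [  0.        ,   0.        ,   1.        ]]), 'extrinsics': array([[ 3.17619335e-01,  9.48217839e-01, -9.42264882e-04,
        -6.23650886e+02],
       [ 8.96774362e-01, -3.00064434e-01,  3.25203134e-01,
        -4.33571782e+01],
       [ 3.08080673e-01, -1.04135802e-01, -9.45643714e-01,
         3.81359749e+02],
       [ 0.00000000e+00,  0.00000000e+00,  0.00000000e+00,
         1.00000000e+00]])}
```

View pics/top0.png

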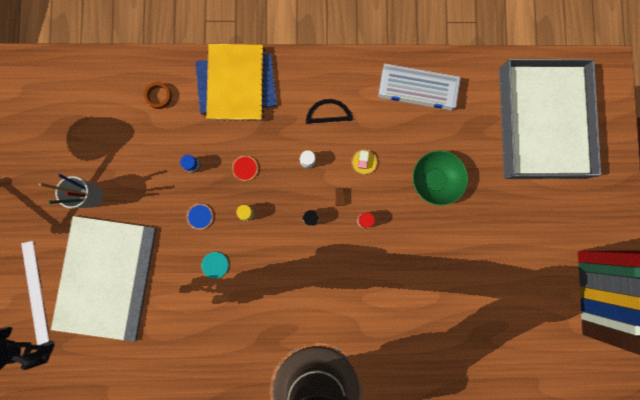

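View pics/scene0.png

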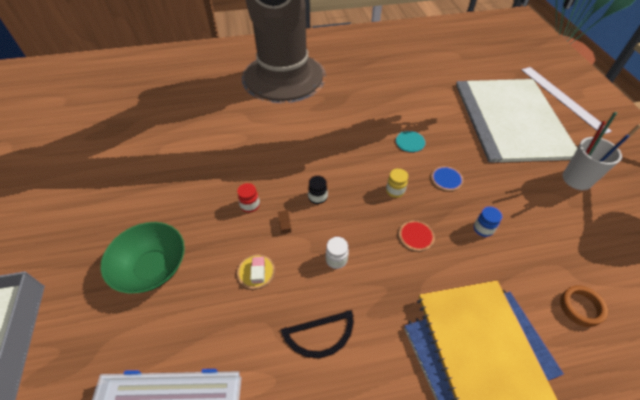

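View pics/wrist0.png

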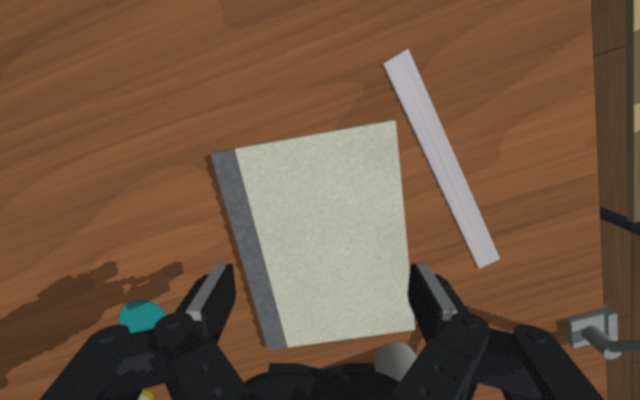

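The top view shows these candidates:

| Thing | Pixel | Look-alike |
|---|---|---|
| Red coaster | (245,168) | – |
| Yellow coaster, with the pink/white eraser | (364,161) | brown block (343,197), not meant |
| Blue coaster | (200,216) | turquoise disc (215,265), not meant |
| Blue jar | (189,163) | – |
| Yellow jar | (245,212) | – |
| Red jar | (367,219) | – |
| White jar | (308,159) | – |
| Black jar | (310,217) | – |
| Bowl | (440,178) | – |

Next I measure them in both views.

```bash
cat > h.py <<'E'
import numpy as np,cv2
def ray(K,E,u,v,z):
    R=E[:3,:3];c=-R.T@E[:3,3];d=R.T@np.linalg.inv(K)@np.array([u,v,1.])
    return c+d*(z-c[2])/d[2]
def proj(K,E,p):
    q=K@(E[:3,:3]@np.asarray(p)+E[:3,3]);return q[:2]/q[2]
def blobs(p,lo,hi,amin=30):
    h=cv2.cvtColor(p,cv2.COLOR_BGR2HSV)
    if lo[0]>hi[0]: m=cv2.inRange(h,(0,lo[1],lo[2]),hi)|cv2.inRange(h,lo,(180,hi[1],hi[2]))
    else: m=cv2.inRange(h,lo,hi)
    cs,_=cv2.findContours(m,cv2.RETR_EXTERNAL,cv2.CHAIN_APPROX_NONE)
    o=[]
    for c in cs:
        a=cv2.contourArea(c)
        if a>=amin:
            e=cv2.minAreaRect(c);f=cv2.fitEllipse(cv2.convexHull(c)) if len(c)>8 else e
            o.append((a,f[0],f[1],e[2],c))
    return o
COL=dict(red=((174,190,90),(5,255,255)),yellow=((20,120,90),(34,255,255)),blue=((108,150,60),(125,255,255)),turq=((80,120,60),(100,255,255)),green=((58,120,40),(78,255,255)),pink=((0,40,150),(12,140,255)),white=((0,0,150),(180,45,255)),black=((0,0,0),(180,255,22)))
E
python3 - <<'E'
from h import *
for n in("top","scene"):
    z=np.load(n+"0.npz");p,K,E,d=z["p"],z["K"],z["E"],z["d"]
    for k,(lo,hi) in COL.items():
        for a,c,ax,an,_ in blobs(p,lo,hi,25):
            if a>3500: continue
            dd=d[int(c[1]),int(c[0])]
            X=E[:3,:3].T@(np.linalg.inv(K)@[c[0],c[1],1]*dd-E[:3,3])
            if not(300<X[0]<800 and abs(X[1])<400):continue
            r=[ray(K,E,*c,zz)[:2].round(1) for zz in(5,52)]
            print(n,k,a,np.round(c,1),np.round(ax,1),"z5",r[0],"z52",r[1],"depth",X.round(0))
t=cv2.resize(np.load("top0.npz")["p"][125:290,160:480],None,fx=2.5,fy=2.5,interpolation=cv2.INTER_CUBIC);cv2.imwrite("pics/topcrop.png",t)
E
```

```text
top red 168.0 [366.4 219.6] [15.2 15.5] z5 [ 450.2 -140.7] z52 [ 448.1 -134.3] depth [ 448. -135.   49.]
top red 378.0 [244.6 167.8] [22.3 22.9] z5 [594.3 191.7] z52 [586.3 184.3] depth [594. 192.   6.]
top yellow 183.0 [244.1 212.1] [15.6 16.3] z5 [473.  192.3] z52 [469.9 184.9] depth [470. 185.  54.]
top yellow 201.0 [363.9 161.6] [22.5 23.3] z5 [ 610.5 -136.5] z52 [ 601.8 -130.3] depth [ 608. -135.   20.]
top blue 357.0 [199.4 216.2] [21.7 22.3] z5 [462.7 312.6] z52 [460.1 300.2] depth [463. 313.   5.]
top blue 169.0 [188.4 162.3] [14.3 16.5] z5 [610.2 344.7] z52 [601.5 330.9] depth [601. 330.  54.]
top turq 509.0 [214.7 264.7] [25.8 26.7] z5 [331.9 270. ] z52 [334.7 259.3] depth [332. 269.   7.]
top green 2203.5 [440.  177.5] [53.1 54.4] z5 [ 565.  -346.8] z52 [ 558.2 -332. ] depth [ 565. -348.    3.]
top white 51.0 [363.4 155.5] [ 8.4 10.4] z5 [ 627.4 -135.2] z52 [ 618.  -129.1] depth [ 624. -133.   24.]
top white 166.0 [306.7 158.1] [14.  16.5] z5 [620.7  21.6] z52 [611.6  21.2] depth [612.  21.  52.]
top white 2377.5 [419.7  85.5] [46.6 93.2] z5 [ 826.4 -297.4] z52 [ 808.8 -284.6] depth [ 400.   13. 1141.]Traceback (most recent call last):
  File "<stdin>", line 7, in <module>
IndexError: index 402 is out of bounds for axis 0 with size 400
```

Run:
```python
from h import *
for n in("scene",):
    z=np.load(n+"0.npz");p,K,E,d=z["p"],z["K"],z["E"],z["d"]
    for k,(lo,hi) in COL.items():
        for a,c,ax,an,_ in blobs(p,lo,hi,25):
            if a>7500 or not (0<c[0]<640 and 0<c[1]<400): continue
            dd=d[int(c[1]),int(c[0])]
            X=E[:3,:3].T@(np.linalg.inv(K)@[c[0],c[1],1]*dd-E[:3,3])
            if not(300<X[0]<800 and abs(X[1])<450):continue
            r=[ray(K,E,*c,zz)[:2].round(1) for zz in(5,46)]
            print(n,k,a,np.round(c,1),np.round(ax,1),"z5",r[0],"z46",r[1],"depth",X.round(0))
t=cv2.resize(np.load("top0.npz")["p"][125:290,160:480],None,fx=2.5,fy=2.5,interpolation=cv2.INTER_CUBIC);cv2.imwrite("pics/topcrop.png",t)
z=np.load("top0.npz");d=z["d"];print(d[150:175,355:375:2].round(0))
```

```text
scene red 506.0 [416.5 234.8] [23.3 29.4] z5 [594.8 191.2] z46 [617.6 174.5] depth [595. 191.   5.]
scene red 258.5 [246.8 192.9] [18.4 19.5] z5 [ 419.1 -138.7] z46 [ 452.7 -135.3] depth [ 457. -135.   52.]
scene yellow 346.0 [255.5 270.8] [29.3 34.1] z5 [ 611.6 -137.5] z46 [ 633.4 -134.1] depth [ 620. -136.   22.]
scene yellow 295.0 [397.9 178.4] [20.  20.9] z5 [443.4 201.3] z46 [475.5 184. ] depth [480. 182.  52.]
scene blue 300.5 [489.6 217.6] [19.6 21.1] z5 [584.4 356.8] z46 [607.8 330.1] depth [610. 327.  50.]
scene blue 335.5 [447.  177.7] [17.8 25.8] z5 [463.1 311.9] z46 [493.9 287.8] depth [462. 312.   4.]
scene turq 396.0 [409.8 141.2] [19.5 27.5] z5 [334.2 268. ] z46 [372.9 246.6] depth [335. 268.   5.]
scene green 4108.0 [142.2 257.7] [62.5 85.6] z5 [ 540.7 -351.2] z46 [ 566.8 -334.8] depth [ 540. -351.    4.]
scene pink 55.5 [108.4 376.1] [15.1 29.9] z5 [ 751.9 -386.7] z46 [ 765.1 -368.1] depth [ 762. -373.   35.]
scene pink 72.5 [299.4 319. ] [ 58.3 158.8] z5 [719.9 -70.5] z46 [735.1 -71.2] depth [719. -70.   2.]
scene pink 92.0 [168.3 369.9] [  5.9 122.6] z5 [ 761.2 -29
[... 1650 characters left out ...]
1154.]
 [1150. 1151. 1132. 1133. 1133. 1133. 1152. 1153. 1151. 1153.]
 [1148. 1148. 1137. 1134. 1135. 1134. 1151. 1151. 1151. 1157.]
 [1153. 1151. 1137. 1129. 1135. 1132. 1151. 1151. 1152. 1152.]
 [1150. 1151. 1130. 1134. 1135. 1134. 1151. 1152. 1150. 1151.]
 [1148. 1153. 1148. 1149. 1142. 1154. 1150. 1152. 1154. 1150.]
 [1150. 1152. 1146. 1153. 1146. 1152. 1149. 1151. 1151. 1151.]
 [1152. 1151. 1153. 1150. 1149. 1152. 1150. 1151. 1154. 1150.]
 [1147. 1156. 1152. 1150. 1148. 1151. 1151. 1152. 1156. 1154.]
 [1153. 1146. 1153. 1145. 1153. 1149. 1146. 1149. 1154. 1157.]
 [1157. 1153. 1150. 1149. 1148. 1149. 1150. 1155. 1156. 1156.]
 [1156. 1154. 1159. 1148. 1149. 1149. 1157. 1159. 1159. 1159.]]
```

Run:
```python
import cv2
t=cv2.imread("pics/top0.png")[140:185,335:395];s=cv2.imread("pics/scene0.png")[245:295,225:290]
cv2.imwrite("pics/ercrop.png",cv2.hconcat([cv2.resize(t,(400,300),interpolation=2),cv2.resize(s,(390,300),interpolation=2)]))
```

```text
(no output)
```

View pics/topcrop.png

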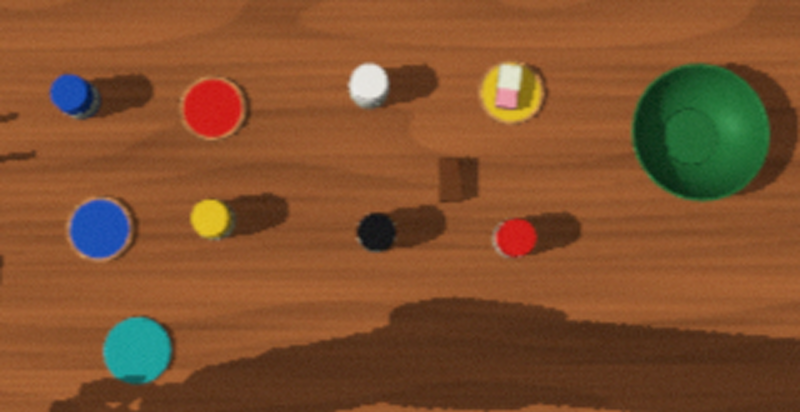

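View pics/ercrop.png

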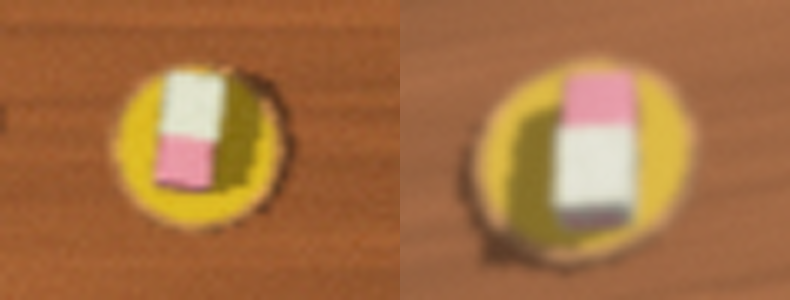

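```bash
cat >> h.py <<'E'
from scipy.spatial.transform import Rotation as Ro
def plan(s,tgt,ydir=None):
    """delta in tool axes; ydir: wanted tool-y yaw (deg in world), tool x down"""
    q=s["tool_rot"];R=Ro.from_quat([q[1],q[2],q[3],q[0]]).as_matrix()
    d=np.asarray(tgt)-s["tool_pos"]
    print("t",round(s["time_s"],2),"pos",s["tool_pos"].round(1),"w",round(s["gripper_width"],1),"F",np.round(s["force"],1))
    print(" tool y yaw",np.degrees(np.arctan2(R[1,1],R[0,1])).round(2),"xaxis",R[:,0].round(4))
    print(" shift in tool (present axes)",(R.T@d).round(1),"world",d.round(1),"rows>=",np.ceil(np.linalg.norm(d)/62.5))
    if ydir is not None:
        a=np.radians(ydir);y=np.array([np.cos(a),np.sin(a),0]);x=np.array([0,0,-1.]);W=np.stack([x,y,np.cross(x,y)],1)
        print(" rotvec deg (tool)",np.degrees(Ro.from_matrix(R.T@W).as_rotvec()).round(2)," shift after turn",(W.T@d).round(1))
E
python3 - <<'E'
from h import *
from plant import ctrl
s=ctrl.get_state();print(ctrl.tips_ahead)
plan(s,[580,-137,230],90);plan(s,[580,-137,230],-90)
z=np.load("top0.npz");d=z["d"];K=z["K"];E=z["E"]
ys,xs=np.mgrid[145:175,350:380];P=np.stack([xs.ravel(),ys.ravel(),np.ones(xs.size)])
X=E[:3,:3].T@((np.linalg.inv(K)@P)*d[145:175,350:380].ravel()-E[:3,3:4])
m=(X[2]>15)&(X[2]<32);print(m.sum(),X[:,m].mean(1));
r=cv2.minAreaRect(X[:2,m].T.astype(np.float32));print(r)
E
```

```text
11.0
t 0.15 pos [198.8 592.2 241.6] w 85.5 F [-0.4  0.6  0.4]
 tool y yaw 71.45 xaxis [-3.0e-04 -1.2e-03 -1.0e+00]
 shift in tool (present axes) [  12.4 -570.   593.4] world [ 381.2 -729.2  -11.6] rows>= 14.0
 rotvec deg (tool) [-1.855e+01 -1.000e-02  7.000e-02]  shift after turn [  11.6 -729.2  381.2]
t 0.15 pos [198.8 592.2 241.6] w 85.5 F [-0.4  0.6  0.4]
 tool y yaw 71.45 xaxis [-3.0e-04 -1.2e-03 -1.0e+00]
 shift in tool (present axes) [  12.4 -570.   593.4] world [ 381.2 -729.2  -11.6] rows>= 14.0
 rotvec deg (tool) [1.6145e+02 1.0000e-01 1.0000e-02]  shift after turn [  11.6  729.2 -381.2]
142 [ 614.22032301 -130.23359276   22.48976482]
((614.3026733398438, -130.6142578125), (22.30046844482422, 46.99697494506836), 82.94617462158203)
```

Call:
apply_moves([
  [0, 0, 0, -9.3, 0, 0, -1],
  [0, 0, 0, -9.3, 0, 0, -1],
  [0, -52, 27, 0, 0, 0, -1],
  [0, -52, 27, 0, 0, 0, -1],
  [0, -52, 27, 0, 0, 0, -1],
  [0, -52, 27, 0, 0, 0, -1],
  [0, -52, 27, 0, 0, 0, -1],
  [0, -52, 27, 0, 0, 0, -1],
], squeeze=40)

```text
time_s: 1.15
tool_pos: [361.7, 278.8, 242.3]
tool_rot: [0.707, -0.0, 0.707, 0.0]
force: [0.9, -0.6, 0.4]
gripper_width: 85.6
```

Call:
apply_moves([
  [0, -52, 27, 0, 0, 0, -1],
  [0, -52, 27, 0, 0, 0, -1],
  [0, -52, 27, 0, 0, 0, -1],
  [0, -52, 27, 0, 0, 0, -1],
  [0, -52, 27, 0, 0, 0, -1],
  [0, -52, 27, 0, 0, 0, -1],
  [0, -52, 27, 0, 0, 0, -1],
  [0, 0, 0, 0, 0, 0, -1],
])

```text
time_s: 2.15
tool_pos: [551.2, -88.5, 242.0]
tool_rot: [0.707, 0.001, 0.707, -0.003]
force: [-0.8, 0.9, -0.7]
gripper_width: 85.3
```

```bash
cat > look.py <<'E'
import sys
from h import *
from plant import ctrl
def look(tag,cams=("wrist","top")):
    s=ctrl.get_state()
    for n in cams:
        c=ctrl.calibration(n);p,d=ctrl.grab_frame(n)
        cv2.imwrite(f"pics/{n}_{tag}.png",p);np.savez(f"{n}_{tag}.npz",p=p,d=d,K=c["intrinsics"],E=c["extrinsics"])
    return s
if __name__=="__main__":
    s=look(sys.argv[1],sys.argv[2].split(","))
    plan(s,[614,-130.5,120],84)
E
python3 look.py a wrist
```

```text
t 2.15 pos [551.2 -88.5 242. ] w 85.3 F [-0.8  0.9 -0.7]
 tool y yaw 89.65 xaxis [ 2.0e-04 -2.7e-03 -1.0e+00]
 shift in tool (present axes) [122.1 -41.3  63.1] world [  62.8  -42.  -122. ] rows>= 3.0
 rotvec deg (tool) [5.65 0.02 0.15]  shift after turn [122.  -35.2  66.9]
```

View pics/wrist_a.png

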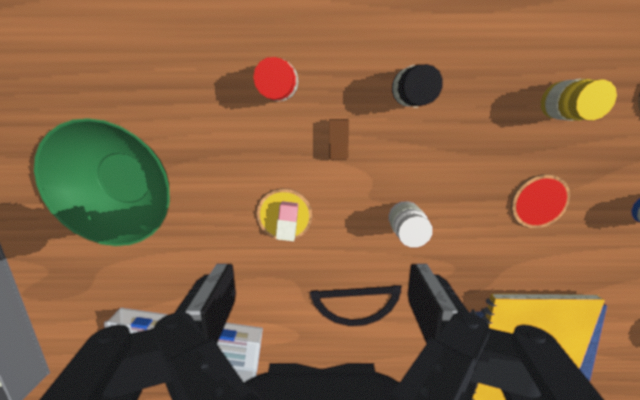

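The wrist view shows the pink/white eraser at (287,220) on the yellow coaster (283,214). The brown block is separate at (331,139), and the bowl is at (101,181). I'll refine the positions from this view.

```bash
cat > ms.py <<'E'
from h import *
import sys
def jars_coasters(f):
    z=np.load(f);p,d,K,E=z["p"],z["d"],z["K"],z["E"]
    v,u=np.mgrid[0:400,0:640]
    X=((np.linalg.inv(K)@np.stack([u.ravel(),v.ravel(),np.ones(u.size)]))*d.ravel()-E[:3,3:4])
    X=(E[:3,:3].T@X).T.reshape(400,640,3)
    for k in("red","yellow","blue","green"):
        for a,c,ax,an,ct in blobs(p,*COL[k],60):
            if a>12000:continue
            m=np.zeros((400,640),np.uint8);cv2.drawContours(m,[ct],-1,1,-1);Q=X[(m>0)&(d>0)]
            zm=np.median(Q[:,2])
            if zm>30:   # jar cap: top-plane points only
                T=Q[abs(Q[:,2]-52)<5][:,:2].astype(np.float32)
                if len(T)<10: continue
                cc,r=cv2.minEnclosingCircle(cv2.convexHull(T));print(f,k,"CAP depth circ",np.round(cc,1),"r",round(r,1),"mean",T.mean(0).round(1))
            else: print(f,k,"FLAT px",np.round(c,1),"z5",ray(K,E,*c,5)[:2].round(1),"z45",ray(K,E,*c,45)[:2].round(1),"zmed",zm.round(1))
    # non-coloured objects from height
    for nm,lo,hi in(("eraser?",16,30),("cap",46,58)):
        m=((X[...,2]>lo)&(X[...,2]<hi)&(d>0)&(X[...,0]>380)&(X[...,0]<680)&(abs(X[...,1])<390)).astype(np.uint8)
        n,l,st,ce=cv2.connectedComponentsWithStats(m)
        for i in range(1,n):
            if st[i,4]>60:
                T=X[l==i];r=cv2.minAreaRect(T[:,:2].astype(np.float32));cc,rr=cv2.minEnclosingCircle(T[:,:2].astype(np.float32))
                print(" ",nm,"px",ce[i].round(0),"mean",T.mean(0).round(1),"rect",np.round(r[0],1),np.round(r[1],1),round(r[2],1),"circ",np.round(cc,1),round(rr,1))
for f in sys.argv[1:]: jars_coasters(f)
E
python3 ms.py wrist_a.npz top0.npz
```

```text
wrist_a.npz red FLAT px [541.1 201.3] z5 [593.4 190.9] z45 [579.7 160.7] zmed 6.5
wrist_a.npz red CAP depth circ [ 448.3 -136.2] r 19.2 mean [ 448.2 -136.1]
wrist_a.npz yellow FLAT px [487.7 395.7] z5 [929.2 180.6] z45 [879.2 151.4] zmed 27.8
wrist_a.npz yellow FLAT px [546.  315.8] z5 [770.9 238.7] z45 [738.1 203.3] zmed 27.6
wrist_a.npz yellow FLAT px [284.1 214.6] z5 [ 610.  -138.6] z45 [ 594.6 -133.2] zmed 6.4
wrist_a.npz yellow CAP depth circ [470.7 185. ] r 20.3 mean [470.2 183. ]
  eraser? px [399.  88.] mean [457.   -5.7  24.2] rect [456.3  -2.4] [40.  15.2] 3.1 circ [455.9   4.4] 20.0
  eraser? px [558. 100.] mean [470.1 168.7  23.5] rect [470.4 173.6] [21.1 42.2] 89.0 circ [470.5 182.3] 21.1
  eraser? px [339. 139.] mean [512.2 -69.3  19.1] rect [512.7 -69.5] [45.2 21.6] 1.5 circ [512.7 -70.1] 24.7
  eraser? px [106. 182.] mean [ 561.9 -347.    22.3] rect [ 559.8 -332.6] [125.9 114.7] 0.0 circ [ 560.1 -336.4] 63.5
  eraser? px [287. 222.] mean [ 612.7 -132.9   23.8] rect [ 613.7 -133.2] [22.4 46.4] 81.9 circ [ 613.9 -132.5] 25.0
  eraser? px [402. 212.] mean [600.    8.9  2
[... 1593 characters left out ...]
.7 -329.3] [126.3 120.7] 0.5 circ [ 561.3 -333.9] 65.2
  eraser? px [339. 196.] mean [513.5 -66.5  18.8] rect [514.  -66.8] [19.2 44. ] 89.0 circ [514.1 -66.9] 23.8
  cap px [307. 157.] mean [614.   21.5  52. ] rect [614.5  21.6] [34.4 38.6] 89.5 circ [614.5  21.5] 19.6
  cap px [187. 162.] mean [603.7 335.1  51.9] rect [603.8 335.2] [35.6 37.6] 0.6 circ [603.8 335.3] 19.4
  cap px [243. 212.] mean [471.1 187.5  52. ] rect [470.4 187.5] [36.9 36.6] 85.6 circ [471.4 188. ] 19.4
  cap px [309. 217.] mean [455.9  14.7  51.9] rect [456.   14.7] [34.  36.9] 89.5 circ [456.   14.2] 19.1
  cap px [366. 219.] mean [ 448.8 -133.1   51.8] rect [ 449.5 -133.4] [37.3 36.9] 87.2 circ [ 449.2 -133.3] 19.4
```

```bash
python3 -c "
from h import *
from plant import ctrl
plan(ctrl.get_state(),[614,-132,19],83)"
```

```text
t 2.2 pos [550.5 -85.5 241.7] w 85.4 F [-0.9  0.7 -0.5]
 tool y yaw 89.81 xaxis [-9.e-04 -9.e-04 -1.e+00]
 shift in tool (present axes) [222.7 -46.1  63.9] world [  63.5  -46.5 -222.7] rows>= 4.0
 rotvec deg (tool) [ 6.81 -0.05  0.05]  shift after turn [222.7 -38.4  68.7]
```

Call:
apply_moves([
  [0, 0, 0, 6.8, 0, 0, -1],
  [0, -19, 34, 0, 0, 0, -1],
  [0, -19, 34, 0, 0, 0, -1],
  [50, 0, 0, 0, 0, 0, -1],
  [50, 0, 0, 0, 0, 0, -1],
  [50, 0, 0, 0, 0, 0, -1],
  [20, 0, 0, 0, 0, 0, -1],
  [0, 0, 0, 0, 0, 0, -1],
])

```text
time_s: 3.2
tool_pos: [612.9, -127.9, 71.6]
tool_rot: [0.705, 0.041, 0.707, -0.041]
force: [0.7, 0.6, 0.8]
gripper_width: 85.3
```

```bash
python3 look.py b wrist; python3 -c "
from h import *
from plant import ctrl
plan(ctrl.get_state(),[614,-132,19],83)"; python3 ms.py wrist_b.npz
```

```text
t 3.2 pos [ 612.9 -127.9   71.6] w 85.3 F [0.7 0.6 0.8]
 tool y yaw 83.3 xaxis [-2.2e-03  6.0e-04 -1.0e+00]
 shift in tool (present axes) [-48.4  -2.4   1.3] world [ 1.1 -2.6 48.4] rows>= 1.0
 rotvec deg (tool) [-0.7  -0.13 -0.02]  shift after turn [-48.4  -2.4   1.3]
t 3.25 pos [ 614.  -128.5   73.2] w 85.2 F [0.3 0.7 0. ]
 tool y yaw 83.28 xaxis [ 5.e-04  1.e-04 -1.e+00]
 shift in tool (present axes) [54.2 -3.5  0.4] world [ -0.   -3.5 -54.2] rows>= 1.0
 rotvec deg (tool) [ 0.28  0.03 -0.01]  shift after turn [54.2 -3.5  0.4]
wrist_b.npz yellow FLAT px [306.9 220.4] z5 [ 609.2 -138.5] z45 [ 593.4 -134.6] zmed 6.4
  eraser? px [406.  53.] mean [511.7 -70.1  19. ] rect [512.9 -69.6] [46.3 23.2] 0.5 circ [512.7 -70.4] 25.1
  eraser? px [ 60. 162.] mean [ 547.5 -275.    27.2] rect [ 549.4 -277.9] [82.5 16.8] 9.0 circ [ 550.6 -285.8] 41.2
  eraser? px [  7. 119.] mean [ 519.7 -304.2   18.6] rect [ 519.4 -303.4] [11.7  9.4] 52.9 circ [ 520.5 -304.3] 6.3
  eraser? px [531. 200.] mean [604.5   4.   23.7] rect [607.4   7.9] [20.9 42.1] 58.5 circ [612.6  16.4] 21.1
  eraser? px [314. 234.] mean [ 612.2 -133.4   23.8] rect [ 613.9 -133.6] [22.3 47.2] 82.0 circ [ 613.8 -134.4] 25.5
  eraser? px [ 35. 261.] mean [ 610.4 -323.3   22.3] rect [ 606.3 -318.1] [26.8 66.1] 20.3 circ [ 600.3 -320.5] 33.5
  cap px [586. 227.] mean [611.8  15.9  52.4] rect [613.5  17.8] [39.6 38.6] 60.1 circ [613.9  17.6] 20.6
```

View pics/wrist_b.png

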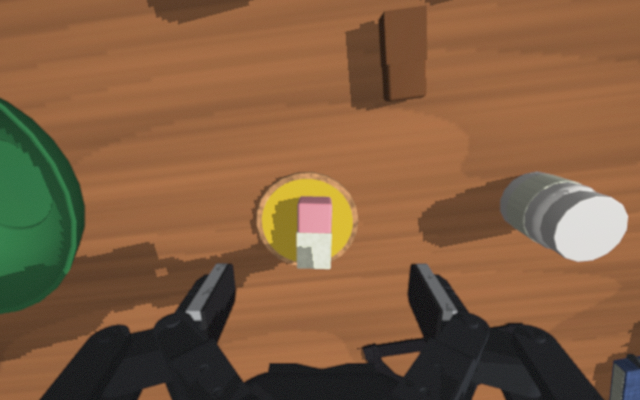

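The eraser sits at (314,234) between the jaws, 4–5 mm off the jaw centre along y. I'll go down and grip it.

Call:
apply_moves([
  [20, -4.5, 0, 0, 0, 0, -1],
  [20, 0, 0, 0, 0, 0, -1],
  [13.5, 0, 0, 0, 0, 0, -1],
  [0, 0, 0, 0, 0, 0, 0.4],
  [0, 0, 0, 0, 0, 0, 1],
  [0, 0, 0, 0, 0, 0, 1],
  [0, 0, 0, 0, 0, 0, 1],
  [0, 0, 0, 0, 0, 0, 1],
], squeeze=30)

```text
time_s: 4.25
tool_pos: [613.5, -133.4, 19.5]
tool_rot: [0.706, 0.042, 0.705, -0.042]
force: [-0.8, 0.1, 5.0]
gripper_width: 21.5
```

Call:
apply_moves([
  [0, 0, 0, 0, 0, 0, 1],
  [-30, 0, 0, 0, 0, 0, 1],
  [-50, 0, 0, 0, 0, 0, 1],
  [-20, 0, 0, 0, 0, 0, 1],
])

```text
time_s: 4.75
tool_pos: [614.0, -133.8, 121.4]
tool_rot: [0.707, 0.042, 0.705, -0.042]
force: [0.7, 0.7, 0.2]
gripper_width: 21.0
```

```bash
python3 look.py c wrist; python3 -c "
from h import *
from plant import ctrl
plan(ctrl.get_state(),[560,-335,50],90)"
```

```text
t 4.75 pos [ 614.  -133.8  121.4] w 21.0 F [0.7 0.7 0.2]
 tool y yaw 83.24 xaxis [ 3.3e-03 -5.0e-04 -1.0e+00]
 shift in tool (present axes) [ 1.4  3.3 -0.4] world [-0.   3.3 -1.4] rows>= 1.0
 rotvec deg (tool) [-0.76  0.19  0.01]  shift after turn [ 1.4  3.3 -0.4]
t 4.8 pos [ 614.7 -133.9  122.9] w 21.6 F [ 0.7 -0.7  2.4]
 tool y yaw 83.24 xaxis [ 5.1e-03 -4.0e-04 -1.0e+00]
 shift in tool (present axes) [  72.8 -206.2  -31. ] world [ -54.7 -201.1  -72.9] rows>= 4.0
 rotvec deg (tool) [-6.76  0.29  0.01]  shift after turn [  72.9 -201.1  -54.7]
```

View pics/wrist_c.png

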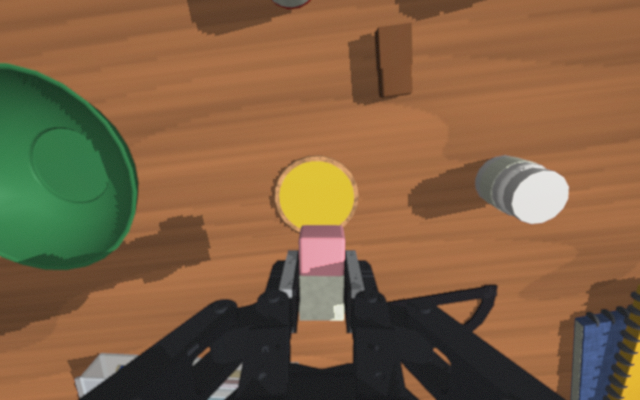

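Call:
apply_moves([
  [0, -51.5, -8, 0, 0, 0, 1],
  [0, -51.5, -8, 0, 0, 0, 1],
  [0, -51.5, -8, 0, 0, 0, 1],
  [0, -51.5, -7, 0, 0, 0, 1],
  [0, 0, 0, 0, 0, 0, 1],
  [30, 0, 0, 0, 0, 0, 1],
  [30, 0, 0, 0, 0, 0, 1],
  [20, 0, 0, 0, 0, 0, 1],
])

```text
time_s: 5.8
tool_pos: [557.4, -332.6, 36.3]
tool_rot: [0.705, 0.042, 0.707, -0.041]
force: [0.0, 1.1, -0.5]
gripper_width: 21.2
```

Call:
apply_moves([
  [6, 0, 0, 0, 0, 0, 1],
  [0, 0, 0, 0, 0, 0, 1],
  [0, 0, 0, 0, 0, 0, 0.1],
  [0, 0, 0, 0, 0, 0, 0.1],
  [0, 0, 0, 0, 0, 0, 0.1],
  [-30, 0, 0, 0, 0, 0, 0],
  [-50, 0, 0, 0, 0, 0, -0.5],
  [-60, 0, 0, -6.8, 0, 0, -1],
])

```text
time_s: 6.8
tool_pos: [557.4, -333.8, 173.5]
tool_rot: [0.706, -0.001, 0.708, 0.001]
force: [1.2, -0.5, -0.1]
gripper_width: 77.1
```

```bash
python3 look.py d wrist,top; python3 -c "
from h import *
from plant import ctrl
plan(ctrl.get_state(),[448.5,-134.5,150],90)
plan(ctrl.get_state(),[470.5,186,150],90)"
```

```text
t 6.8 pos [ 557.4 -333.8  173.5] w 77.1 F [ 1.2 -0.5 -0.1]
 tool y yaw 90.18 xaxis [-1.9e-03  6.0e-04 -1.0e+00]
 shift in tool (present axes) [ 53.5 203.   57.3] world [ 56.6 203.3 -53.5] rows>= 4.0
 rotvec deg (tool) [ 6.18 -0.11 -0.03]  shift after turn [ 53.5 208.1  35. ]
t 6.9 pos [ 560.9 -336.9  180.4] w 85.3 F [1.1 0.2 0.2]
 tool y yaw 90.18 xaxis [ 0.0106 -0.0053 -0.9999]
 shift in tool (present axes) [  28.2  202.9 -112.1] world [-112.4  202.4  -30.4] rows>= 4.0
 rotvec deg (tool) [0.18 0.61 0.31]  shift after turn [  30.4  202.4 -112.4]
t 6.9 pos [ 560.9 -336.9  180.4] w 85.3 F [1.1 0.2 0.2]
 tool y yaw 90.18 xaxis [ 0.0106 -0.0053 -0.9999]
 shift in tool (present axes) [ 26.7 523.3 -89.1] world [-90.4 522.9 -30.4] rows>= 9.0
 rotvec deg (tool) [0.18 0.61 0.31]  shift after turn [ 30.4 522.9 -90.4]
```

View pics/wrist_d.png

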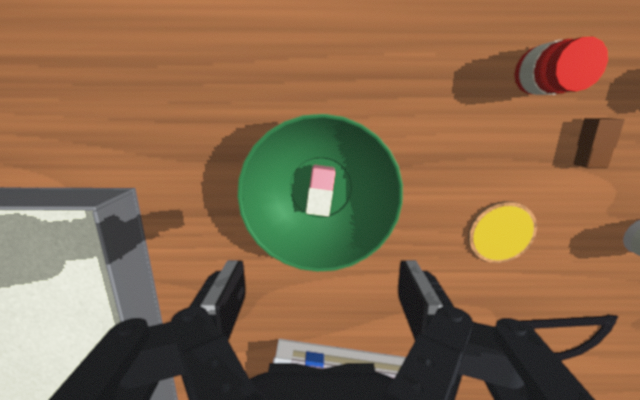

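The eraser is in the bowl at (320,190). Next is the red jar, after a settle.

Call:
apply_moves([
  [0, 50, -28, 0, 0, 0, -1],
  [0, 50, -28, 0, 0, 0, -1],
  [0, 50, -28, 0, 0, 0, -1],
  [0, 50, -28, 0, 0, 0, -1],
  [0, 0, 0, 0, 0, 0, -1],
  [0, 0, 0, 0, 0, 0, -1],
])

```text
time_s: 7.65
tool_pos: [446.4, -134.7, 173.2]
tool_rot: [0.708, -0.0, 0.707, 0.0]
force: [-0.2, -0.6, -0.4]
gripper_width: 85.3
```

```bash
python3 look.py e wrist,top; python3 -c "
from h import *
from plant import ctrl
plan(ctrl.get_state(),[448.5,-135.5,25],90)";python3 ms.py wrist_e.npz
```

```text
t 7.65 pos [ 446.4 -134.7  173.2] w 85.3 F [-0.2 -0.6 -0.4]
 tool y yaw 90.06 xaxis [ 1.6e-03 -3.0e-04 -1.0e+00]
 shift in tool (present axes) [ 53.5   4.  167.6] world [167.6   4.2 -53.2] rows>= 3.0
 rotvec deg (tool) [6.06 0.09 0.01]  shift after turn [ 53.2  21.7 166.3]
t 7.75 pos [ 446.4 -135.5  173. ] w 85.2 F [-0.5  0.1  0. ]
 tool y yaw 89.96 xaxis [ 9.e-04 -6.e-04 -1.e+00]
 shift in tool (present axes) [1.48e+02 1.00e-01 1.90e+00] world [   2.1    0.  -148. ] rows>= 3.0
 rotvec deg (tool) [-0.04  0.05  0.04]  shift after turn [148.    0.    2.1]
wrist_e.npz red FLAT px [597.6 305.4] z5 [593.7 191.4] z45 [562.9 147.9] zmed 6.5
wrist_e.npz red CAP depth circ [ 447.4 -136.7] r 19.2 mean [ 446.6 -136.6]
wrist_e.npz yellow FLAT px [318.6 316.7] z5 [ 610.5 -138.4] z45 [ 577.5 -138. ] zmed 6.4
wrist_e.npz yellow FLAT px [620.9 197. ] z5 [459.1 175.4] z45 [446.2 134. ] zmed 5.5
wrist_e.npz green FLAT px [116.7 287.5] z5 [ 569.8 -371.6] z45 [ 542.2 -340.2] zmed 21.0
  eraser? px [321. 174.] mean [ 430.9 -136.1   24.2] rect [ 434.6 -136.8] [40.1 15.2] 90.0 circ [ 441.9 -136.8] 20.0
  e
[... 313 characters left out ...]
 -69.8] 25.0
  eraser? px [169. 254.] mean [ 514.8 -291.9   27.2] rect [ 516.9 -291.4] [69.3 10.9] 44.9 circ [ 519.9 -294.4] 34.6
  eraser? px [107. 288.] mean [ 560.1 -369.7   21.4] rect [ 556.3 -356.3] [ 72.8 116.9] 83.7 circ [ 557.1 -347.7] 58.8
  eraser? px [139. 288.] mean [ 557.6 -333.    23. ] rect [ 559.6 -334.7] [23.5 47.5] 82.0 circ [ 560.  -334.6] 25.5
  eraser? px [185. 285.] mean [ 557.5 -285.    18.8] rect [ 558.4 -283.8] [32.3 13.3] 0.4 circ [ 558.4 -290.2] 16.2
  cap px [320. 200.] mean [ 447.1 -136.5   52.8] rect [ 448.  -136.4] [38.2 38.2] 76.1 circ [ 448.1 -136.6] 19.5
  cap px [486. 208.] mean [454.    9.8  52.6] rect [454.8  11. ] [38.2 37.7] 84.2 circ [455.3  10.9] 19.7
```

View pics/wrist_e.png

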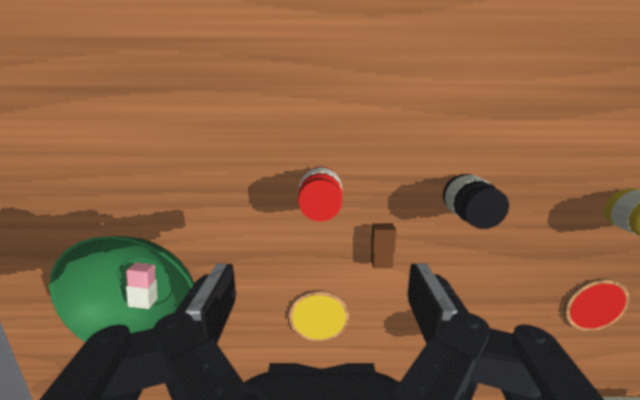

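Call:
apply_moves([
  [40, -0.5, 2, 0, 0, 0, -1],
  [40, 0, 0, 0, 0, 0, -1],
  [40, 0, 0, 0, 0, 0, -1],
  [28, 0, 0, 0, 0, 0, -1],
  [0, 0, 0, 0, 0, 0, -1],
  [0, 0, 0, 0, 0, 0, 0.3],
  [0, 0, 0, 0, 0, 0, 0.5],
  [0, 0, 0, 0, 0, 0, 1],
], squeeze=40)

```text
time_s: 8.75
tool_pos: [448.7, -135.2, 26.1]
tool_rot: [0.708, -0.0, 0.706, 0.0]
force: [-0.2, 0.1, 6.1]
gripper_width: 40.6
```

Call:
apply_moves([
  [0, 0, 0, 0, 0, 0, 1],
  [0, 0, 0, 0, 0, 0, 1],
  [0, 0, 0, 0, 0, 0, 1],
])

```text
time_s: 9.12
tool_pos: [448.7, -135.1, 26.1]
tool_rot: [0.708, -0.0, 0.706, 0.0]
force: [-0.9, -0.9, 6.8]
gripper_width: 40.3
```

```bash
python3 -c "
from h import *
from plant import ctrl
plan(ctrl.get_state(),[594,191.3,31],90)"
```

```text
t 9.12 pos [ 448.7 -135.1   26.1] w 40.3 F [-0.9 -0.9  6.8]
 tool y yaw 90.04 xaxis [ 2.4e-03 -2.0e-04 -1.0e+00]
 shift in tool (present axes) [ -4.6 326.3 145.6] world [145.3 326.4   4.9] rows>= 6.0
 rotvec deg (tool) [0.04 0.14 0.01]  shift after turn [ -4.9 326.4 145.3]
```

Call:
apply_moves([
  [-10, 0, 0, 0, 0, 0, 1],
  [-30, 0, 0, 0, 0, 0, 1],
  [-40, 0, 0, 0, 0, 0, 1],
  [-30, 0, 0, 0, 0, 0, 1],
  [0, 0, 0, 0, 0, 0, 1],
])

```text
time_s: 9.75
tool_pos: [449.3, -135.1, 137.5]
tool_rot: [0.709, -0.0, 0.705, 0.0]
force: [-0.7, 0.5, -1.7]
gripper_width: 40.6
```

```bash
python3 look.py f wrist; python3 -c "
from h import *
from plant import ctrl
plan(ctrl.get_state(),[594,191.3,31],90)"
```

```text
t 9.75 pos [ 449.3 -135.1  137.5] w 40.6 F [-0.7  0.5 -1.7]
 tool y yaw 90.06 xaxis [ 5.4e-03 -2.0e-04 -1.0e+00]
 shift in tool (present axes) [ 18.4   4.4 164.6] world [164.7   4.6 -17.5] rows>= 3.0
 rotvec deg (tool) [ 6.06  0.31 -0.01]  shift after turn [ 17.5  21.8 163.3]
t 9.8 pos [ 448.4 -134.8  136. ] w 40.6 F [-0.3  0.7 -1.2]
 tool y yaw 90.07 xaxis [ 2.9e-03  2.0e-04 -1.0e+00]
 shift in tool (present axes) [105.5 325.9 145.7] world [ 145.6  326.1 -105. ] rows>= 6.0
 rotvec deg (tool) [ 0.07  0.17 -0.01]  shift after turn [105.  326.1 145.6]
```

View pics/wrist_f.png

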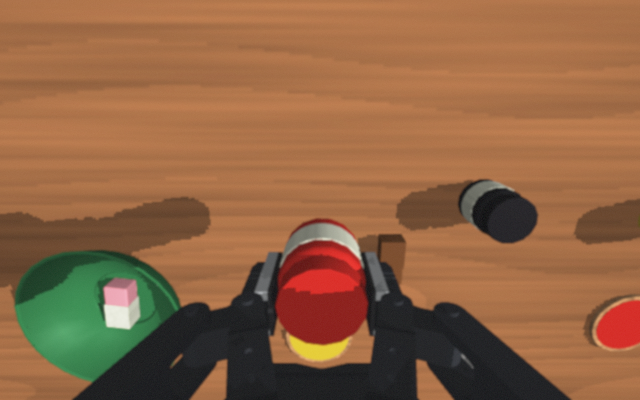

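Call:
apply_moves([
  [0, 41, 18, 0, 0, 0, 1],
  [0, 41, 18, 0, 0, 0, 1],
  [0, 41, 18, 0, 0, 0, 1],
  [0, 41, 18, 0, 0, 0, 1],
  [0, 41, 18, 0, 0, 0, 1],
  [0, 41, 18, 0, 0, 0, 1],
  [0, 41, 18, 0, 0, 0, 1],
  [0, 39, 19.5, 0, 0, 0, 1],
])

```text
time_s: 10.8
tool_pos: [592.5, 192.6, 133.2]
tool_rot: [0.706, -0.001, 0.708, 0.0]
force: [1.2, -0.4, -1.0]
gripper_width: 40.3
```

Call:
apply_moves([
  [0, 0, 0, 0, 0, 0, 1],
  [30, 0, 0, 0, 0, 0, 1],
  [30, 0, 0, 0, 0, 0, 1],
  [20, 0, 0, 0, 0, 0, 1],
  [10, 0, 0, 0, 0, 0, 1],
  [0, 0, 0, 0, 0, 0, 1],
])

```text
time_s: 11.55
tool_pos: [592.8, 190.8, 44.3]
tool_rot: [0.707, -0.0, 0.707, 0.0]
force: [0.7, -1.4, -0.9]
gripper_width: 40.3
```

```bash
python3 look.py g wrist,top; python3 -c "
from h import *
from plant import ctrl
plan(ctrl.get_state(),[594,191.3,31],90)"; python3 ms.py top_g.npz
```

```text
t 11.55 pos [592.8 190.8  44.3] w 40.3 F [ 0.7 -1.4 -0.9]
 tool y yaw 90.03 xaxis [-9.e-04 -5.e-04 -1.e+00]
 shift in tool (present axes) [ -75.5 -321.4   21. ] world [  21.2 -321.3   75.7] rows>= 6.0
 rotvec deg (tool) [ 6.03 -0.05  0.03]  shift after turn [ -75.7 -317.3   54.7]
t 11.65 pos [593.6 191.2  45.6] w 40.3 F [ 0.2  0.4 -1.1]
 tool y yaw 90.04 xaxis [ 1.1e-03  4.0e-04 -1.0e+00]
 shift in tool (present axes) [14.6  0.1  0.4] world [  0.4   0.1 -14.6] rows>= 1.0
 rotvec deg (tool) [ 0.04  0.06 -0.02]  shift after turn [14.6  0.1  0.4]
top_g.npz red CAP depth circ [ 346.5 -724. ] r 14.8 mean [ 346.  -722.9]
top_g.npz red FLAT px [246.1 172.9] z5 [580.4 187.4] z45 [574.  181.3] zmed 6.2
top_g.npz yellow CAP depth circ [ 248.8 -722.3] r 13.2 mean [ 249.9 -722.8]
top_g.npz yellow CAP depth circ [471.4 187.7] r 19.3 mean [471.3 186.1]
top_g.npz yellow FLAT px [364.1 161.5] z5 [ 610.6 -136.9] z45 [ 603.2 -131.6] zmed 5.2
top_g.npz yellow FLAT px [235.7  80.2] z5 [841.  217.7] z45 [825.5 210.5] zmed 26.4
top_g.npz blue CAP depth circ [ 215.5 -724.6] r 15.7 mean [ 215.9 -723. ]
top_g.npz green CAP depth circ [ 317.8 -723.4] r 9.4 mean [ 317.2 -722.5]
top_g.npz green FLAT px [439.8 177.6] z5 [ 564.8 -346.3] z45 [ 559.  -333.6] zmed 20.8
  eraser? px [439. 177.] mean [ 563.  -338.    22.3] rect [ 560.8 -330.6] [118.9 126.1] 89.6 circ [ 560.4 -333.9] 65.1
  eraser? px [436. 179.] mean [ 559.7 -331.    22.8] rect [ 560. -332.] [23.2 46.5] 82.2 circ [ 560.1 -330.9] 24.9
  eraser? px [339. 196.] mean [513.  -66.7  18.9] rect [514.  -66.7] [19.2 43.9] 89.4 circ [514.  -66.7] 23.7
  cap px [307. 157.] mean [614.   21.5  51.6] rect [614.5  21.6] [34.4 38.3] 89.5 circ [614.3  21.3] 19.4
  cap px [244. 212.] mean [471.2 186.1  51.9] rect [470.2 185.5] [31.8 36.3] 87.8 circ [471.4 187.7] 19.3
  cap px [310. 217.] mean [456.   14.6  51.8] rect [456.   14.7] [34.  36.8] 89.7 circ [455.9  14.3] 19.2
```

View pics/wrist_g.png

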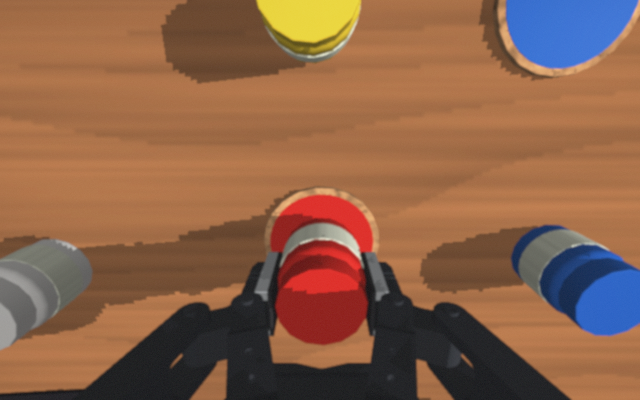

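The red jar is centred over its coaster, jar (322,290) and coaster (321,230) in this slanted view. I'll lower and release it.

Call:
apply_moves([
  [8, 0, 0.3, 0, 0, 0, 1],
  [5, 0, 0, 0, 0, 0, 1],
  [1, 0, 0, 0, 0, 0, 1],
  [0, 0, 0, 0, 0, 0, 1],
])

```text
time_s: 12.15
tool_pos: [593.3, 191.3, 31.2]
tool_rot: [0.707, -0.0, 0.707, 0.0]
force: [-2.0, -0.1, 5.2]
gripper_width: 40.4
```

Call:
apply_moves([
  [0, 0, 0, 0, 0, 0, 0],
  [0, 0, 0, 0, 0, 0, -0.4],
  [0, 0, 0, 0, 0, 0, -1],
  [0, 0, 0, 0, 0, 0, -1],
  [-30, 0, 0, 0, 0, 0, -1],
  [-50, 0, 0, 0, 0, 0, -1],
  [-50, 0, 0, 0, 0, 0, -1],
  [-20, 0, 0, 0, 0, 0, -1],
])

```text
time_s: 13.15
tool_pos: [594.7, 191.5, 184.3]
tool_rot: [0.709, 0.0, 0.706, 0.001]
force: [0.1, -0.6, -1.0]
gripper_width: 85.5
```

```bash
python3 -c "
from h import *
from plant import ctrl
plan(ctrl.get_state(),[470.8,186,25],90)"
```

```text
t 13.15 pos [594.7 191.5 184.3] w 85.5 F [ 0.1 -0.6 -1. ]
 tool y yaw 90.03 xaxis [ 0.0043  0.0019 -1.    ]
 shift in tool (present axes) [ 158.7   -5.7 -124.6] world [-123.9   -5.5 -159.3] rows>= 4.0
 rotvec deg (tool) [ 0.03  0.25 -0.11]  shift after turn [ 159.3   -5.5 -123.9]
```

Next, the move over the yellow jar. I look there and check the red jar in the same view.

Call:
apply_moves([
  [0, -1.5, -31, 0, 0, 0, -1],
  [0, -1.5, -31, 0, 0, 0, -1],
  [0, -1.5, -31, 0, 0, 0, -1],
  [0, -1, -30.5, 0, 0, 0, -1],
  [0, 0, 0, 0, 0, 0, -1],
  [0, 0, 0, 0, 0, 0, -1],
])

```text
time_s: 13.9
tool_pos: [470.6, 185.8, 181.2]
tool_rot: [0.708, -0.0, 0.707, 0.001]
force: [0.8, -1.0, 0.6]
gripper_width: 85.2
```

```bash
python3 look.py i wrist,top; python3 -c "
from h import *
from plant import ctrl
plan(ctrl.get_state(),[470.8,186,25],90)"; python3 ms.py wrist_i.npz top_i.npz | grep -E "CAP|cap|FLAT"
```

```text
t 13.9 pos [470.6 185.8 181.2] w 85.2 F [ 0.8 -1.   0.6]
 tool y yaw 90.05 xaxis [ 1.2e-03  5.0e-04 -1.0e+00]
 shift in tool (present axes) [  61.2 -316.5  143. ] world [ 143.4 -316.3  -61.2] rows>= 6.0
 rotvec deg (tool) [ 6.05  0.07 -0.03]  shift after turn [  61.2 -299.6  175.7]
t 14.0 pos [470.8 185.6 180.9] w 85.5 F [-0.  -0.2  0.3]
 tool y yaw 90.02 xaxis [ 8.e-04  0.e+00 -1.e+00]
 shift in tool (present axes) [ 1.559e+02  4.000e-01 -1.000e-01] world [   0.     0.4 -155.9] rows>= 3.0
 rotvec deg (tool) [ 0.02  0.04 -0.  ]  shift after turn [155.9   0.4   0. ]
wrist_i.npz red CAP depth circ [591.9 190.7] r 19.2 mean [579.4 190.4]
wrist_i.npz red FLAT px [325.3 283.6] z5 [593.6 190.1] z45 [566.8 189.4] zmed 6.5
wrist_i.npz yellow FLAT px [ 49.8 295.4] z5 [ 610.4 -139.5] z45 [581.4 -97.5] zmed 6.2
wrist_i.npz yellow CAP depth circ [470.5 185.4] r 19.5 mean [469.6 185.2]
wrist_i.npz blue CAP depth circ [591.9 340.2] r 12.1 mean [590.1 340. ]
wrist_i.npz blue FLAT px [442.8 174.4] z5 [461.5 311.3] z45 [451.8 294.9] zmed 6.4
  cap px [127. 179.] mean [454.5  13.4  52.5] rect [455.2  
[... 841 characters left out ...]
207.  -722.9]
top_i.npz blue CAP depth circ [606.2 334.5] r 17.2 mean [611.4 336.9]
top_i.npz green FLAT px [439.8 177.6] z5 [ 564.9 -346.2] z45 [ 559.1 -333.6] zmed 20.7
  cap px [307. 157.] mean [614.   21.3  52. ] rect [614.9  21.6] [34.4 38. ] 89.7 circ [614.5  21.1] 19.5
  cap px [186. 158.] mean [611.6 338.6  52. ] rect [613.2 338.2] [18.4 36.3] 21.3 circ [606.4 335.6] 18.1
  cap px [241. 165.] mean [592.3 192.3  55.8] rect [593.  193.2] [36.1 37.5] 85.9 circ [593.3 192.7] 19.4
  cap px [310. 217.] mean [455.9  14.5  52. ] rect [455.9  14.7] [34.  36.8] 89.7 circ [456.1  14.2] 19.2
  cap px [244. 216.] mean [460.8 185.2  52. ] rect [460.  185.3] [14.6 35.2] 11.3 circ [464.9 186.3] 17.7
```

View pics/wrist_i.png

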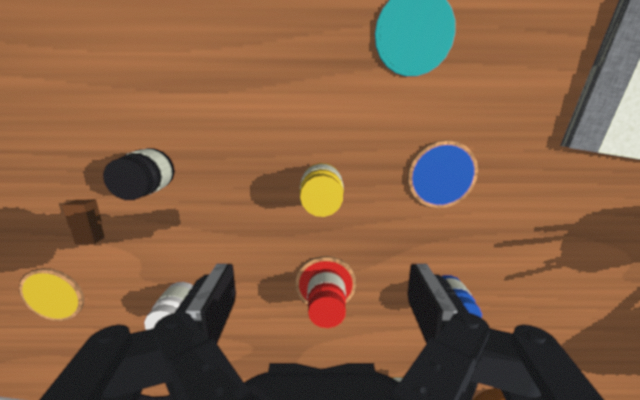

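The red jar stands upright on its coaster at (593,191), with its cap top near 56 mm. The yellow jar (322,190) is between the jaws.

Call:
apply_moves([
  [40, 0, 0, 0, 0, 0, -1],
  [40, 0, 0, 0, 0, 0, -1],
  [40, 0, 0, 0, 0, 0, -1],
  [35, 0, 0, 0, 0, 0, -1],
  [0, 0, 0, 0, 0, 0, -1],
  [0, 0, 0, 0, 0, 0, 0.3],
  [0, 0, 0, 0, 0, 0, 0.5],
  [0, 0, 0, 0, 0, 0, 1],
])

```text
time_s: 15.0
tool_pos: [470.8, 186.0, 27.5]
tool_rot: [0.708, 0.0, 0.706, 0.001]
force: [-0.8, -0.8, 6.6]
gripper_width: 40.3
```

Call:
apply_moves([
  [0, 0, 0, 0, 0, 0, 1],
  [0, 0, 0, 0, 0, 0, 1],
  [0, 0, 0, 0, 0, 0, 1],
])

```text
time_s: 15.38
tool_pos: [470.8, 186.0, 27.4]
tool_rot: [0.708, 0.0, 0.706, 0.001]
force: [-1.7, -0.4, 7.1]
gripper_width: 40.4
```

Call:
apply_moves([
  [-10, 0, 0, 0, 0, 0, 1],
  [-30, 0, 0, 0, 0, 0, 1],
  [-40, 0, 0, 0, 0, 0, 1],
  [-30, 0, 0, 0, 0, 0, 1],
  [0, 0, 0, 0, 0, 0, 1],
])

```text
time_s: 16.0
tool_pos: [471.3, 186.4, 138.8]
tool_rot: [0.709, 0.001, 0.705, 0.001]
force: [0.6, -0.3, -1.9]
gripper_width: 40.5
```

```bash
python3 look.py j wrist; python3 -c "
from h import *
from plant import ctrl
plan(ctrl.get_state(),[610.5,-137.7,31],90)"
```

```text
t 16.0 pos [471.3 186.4 138.8] w 40.5 F [ 0.6 -0.3 -1.9]
 tool y yaw 90.05 xaxis [ 0.0047  0.003  -1.    ]
 shift in tool (present axes) [  18.5 -317.   142.4] world [ 142.7 -316.9  -18.8] rows>= 6.0
 rotvec deg (tool) [ 6.05  0.26 -0.19]  shift after turn [  18.8 -300.2  175.1]
t 16.05 pos [470.3 186.  137.2] w 40.2 F [-0.5  0.6 -1.7]
 tool y yaw 90.06 xaxis [ 0.0024  0.0018 -1.    ]
 shift in tool (present axes) [ 105.9 -324.1  139.6] world [ 140.2 -323.7 -106.2] rows>= 6.0
 rotvec deg (tool) [ 0.06  0.14 -0.1 ]  shift after turn [ 106.2 -323.7  140.2]
```

View pics/wrist_j.png

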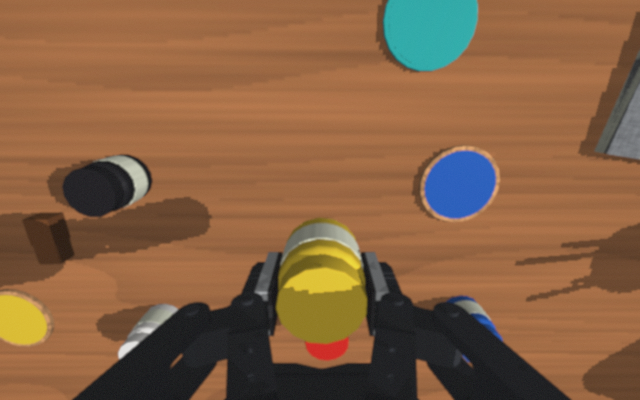

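The yellow jar is held upright. Now to the yellow coaster.

Call:
apply_moves([
  [0, -40.5, 17.5, 0, 0, 0, 1],
  [0, -40.5, 17.5, 0, 0, 0, 1],
  [0, -40.5, 17.5, 0, 0, 0, 1],
  [0, -40.5, 17.5, 0, 0, 0, 1],
  [0, -40.5, 17.5, 0, 0, 0, 1],
  [0, -40.5, 17.5, 0, 0, 0, 1],
  [0, -40.5, 17.5, 0, 0, 0, 1],
  [0, -40.5, 17.5, 0, 0, 0, 1],
])

```text
time_s: 17.05
tool_pos: [609.7, -139.3, 134.3]
tool_rot: [0.706, -0.0, 0.708, 0.001]
force: [0.4, 1.2, -1.1]
gripper_width: 40.5
```

Call:
apply_moves([
  [0, 0, 0, 0, 0, 0, 1],
  [30, 0, 0, 0, 0, 0, 1],
  [30, 0, 0, 0, 0, 0, 1],
  [20, 0, 0, 0, 0, 0, 1],
  [10, 0, 0, 0, 0, 0, 1],
  [0, 0, 0, 0, 0, 0, 1],
  [0, 0, 0, 0, 0, 0, 1],
])

```text
time_s: 17.92
tool_pos: [610.8, -138.4, 46.7]
tool_rot: [0.708, -0.0, 0.707, 0.0]
force: [-0.9, 0.3, -1.7]
gripper_width: 40.6
```

```bash
python3 look.py k wrist; python3 -c "
from h import *
from plant import ctrl
plan(ctrl.get_state(),[610.5,-137.7,32.4],90)"
```

```text
t 17.93 pos [ 610.8 -138.4   46.7] w 40.6 F [-0.9  0.3 -1.7]
 tool y yaw 90.05 xaxis [ 1.5e-03 -2.0e-04 -1.0e+00]
 shift in tool (present axes) [-73.3   7.9   3.3] world [ 3.2  7.9 73.3] rows>= 2.0
 rotvec deg (tool) [6.05 0.09 0.01]  shift after turn [-73.3   8.2   2.4]
t 17.98 pos [ 610.8 -138.4   46.8] w 40.5 F [-0.6 -1.3 -1.2]
 tool y yaw 90.04 xaxis [ 1.8e-03 -2.0e-04 -1.0e+00]
 shift in tool (present axes) [14.4  0.7 -0.4] world [ -0.3   0.7 -14.4] rows>= 1.0
 rotvec deg (tool) [0.04 0.1  0.01]  shift after turn [14.4  0.7 -0.3]
```

View pics/wrist_k.png

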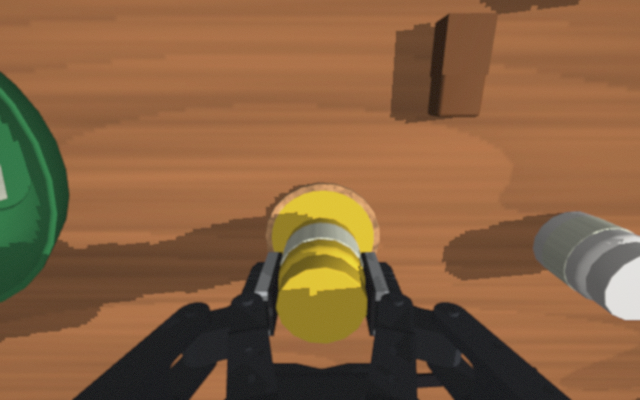

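The yellow jar (322,290) is centred over the yellow coaster (322,225). I'll lower and release it.

Call:
apply_moves([
  [8, 0.7, 0, 0, 0, 0, 1],
  [5, 0, 0, 0, 0, 0, 1],
  [1.5, 0, 0, 0, 0, 0, 1],
  [0, 0, 0, 0, 0, 0, 1],
])

```text
time_s: 18.48
tool_pos: [610.1, -137.4, 32.5]
tool_rot: [0.707, 0.0, 0.707, 0.001]
force: [-4.8, 2.8, 13.1]
gripper_width: 40.4
```

Call:
apply_moves([
  [0, 0, 0, 0, 0, 0, 0],
  [0, 0, 0, 0, 0, 0, -0.4],
  [0, 0, 0, 0, 0, 0, -1],
  [0, 0, 0, 0, 0, 0, -1],
  [-30, 0, 0, 0, 0, 0, -1],
  [-50, 0, 0, 0, 0, 0, -1],
  [-50, 0, 0, 0, 0, 0, -1],
  [-20, 0, 0, 0, 0, 0, -1],
])

```text
time_s: 19.48
tool_pos: [611.3, -138.0, 184.7]
tool_rot: [0.709, -0.0, 0.706, 0.0]
force: [0.0, -0.5, -0.8]
gripper_width: 85.6
```

```bash
python3 -c "
from h import *
from plant import ctrl
plan(ctrl.get_state(),[603,332,180],90)"
```

```text
t 19.48 pos [ 611.3 -138.   184.7] w 85.6 F [ 0.  -0.5 -0.8]
 tool y yaw 90.03 xaxis [ 4.4e-03 -5.0e-04 -1.0e+00]
 shift in tool (present axes) [  4.4 470.1  -8.1] world [ -8.3 470.   -4.7] rows>= 8.0
 rotvec deg (tool) [0.03 0.25 0.03]  shift after turn [  4.7 470.   -8.3]
```

Call:
apply_moves([
  [0, 58.5, -1, 0, 0, 0, -1],
  [0, 58.5, -1, 0, 0, 0, -1],
  [0, 58.5, -1, 0, 0, 0, -1],
  [0, 58.5, -1, 0, 0, 0, -1],
  [0, 58.5, -1, 0, 0, 0, -1],
  [0, 58.5, -1, 0, 0, 0, -1],
  [0, 58.5, -1, 0, 0, 0, -1],
  [0, 60.5, -1, 0, 0, 0, -1],
])

```text
time_s: 20.48
tool_pos: [601.6, 334.0, 181.3]
tool_rot: [0.707, -0.0, 0.707, 0.0]
force: [0.7, -0.6, -0.7]
gripper_width: 85.2
```

Call:
apply_moves([
  [0, 0, 0, 0, 0, 0, -1],
  [0, 0, 0, 0, 0, 0, -1],
])

```text
time_s: 20.72
tool_pos: [601.6, 331.9, 180.9]
tool_rot: [0.707, -0.001, 0.707, -0.0]
force: [-0.2, -1.0, -0.1]
gripper_width: 85.4
```

```bash
python3 look.py l wrist,top; python3 -c "
from h import *
from plant import ctrl
plan(ctrl.get_state(),[603,332,25],90)"; python3 ms.py wrist_l.npz top_l.npz | grep -E "CAP|cap|FLAT"
```

```text
t 20.73 pos [601.6 331.9 180.9] w 85.4 F [-0.2 -1.  -0.1]
 tool y yaw 90.06 xaxis [-2.0e-04 -1.2e-03 -1.0e+00]
 shift in tool (present axes) [  61.4 -462.3   11.9] world [  12.4 -462.4  -60.9] rows>= 8.0
 rotvec deg (tool) [ 6.06 -0.01  0.07]  shift after turn [  60.9 -458.6   60.6]
t 20.82 pos [602.3 330.3 181.3] w 85.5 F [ 0.3 -0.6 -0.6]
 tool y yaw 89.91 xaxis [ 2.0e-04 -1.1e-03 -1.0e+00]
 shift in tool (present axes) [156.3   1.8   0.6] world [   0.7    1.7 -156.3] rows>= 3.0
 rotvec deg (tool) [-0.09  0.01  0.06]  shift after turn [156.3   1.7   0.7]
wrist_l.npz red CAP depth circ [592.6 191. ] r 19.6 mean [586.9 200.5]
wrist_l.npz yellow FLAT px [172.9 284.1] z5 [725.1 156.2] z45 [698.3 178.8] zmed 27.4
wrist_l.npz yellow FLAT px [257.  332.6] z5 [795.7 250.6] z45 [759.7 261.1] zmed 27.5
wrist_l.npz blue CAP depth circ [602.4 333.4] r 18.9 mean [601.8 333.1]
wrist_l.npz blue FLAT px [299.1  31.2] z5 [460.8 310.8] z45 [468.2 313.4] zmed 6.4
  cap px [165. 186.] mean [590.4 194.   56.2] rect [592.4 191. ] [38.9 38. ] 85.0 circ [592.7 190.7] 19.8
  cap px [324. 198.] mean [602.4 3
[... 786 characters left out ...]
.6]
top_l.npz green CAP depth circ [ 317.7 -723.2] r 9.4 mean [ 316.9 -722.6]
top_l.npz green FLAT px [439.8 177.6] z5 [ 564.8 -346.3] z45 [ 559.  -333.7] zmed 20.6
  cap px [307. 157.] mean [613.9  21.2  52. ] rect [614.6  21.6] [34.4 38.2] 89.6 circ [614.2  21.2] 19.6
  cap px [366. 158.] mean [ 610.1 -134.8   55.8] rect [ 610.3 -134.6] [36.6 37.4] 61.6 circ [ 610.4 -135.2] 19.2
  cap px [187. 162.] mean [603.5 335.1  51.7] rect [603.6 335. ] [37.6 35.3] 87.0 circ [604.4 334.9] 19.9
  cap px [241. 165.] mean [592.1 192.9  55.8] rect [592.9 193.1] [37.6 36.6] 3.2 circ [593.1 192.6] 19.4
  cap px [310. 217.] mean [455.9  14.5  52. ] rect [455.9  14.7] [34.  36.8] 89.5 circ [456.1  14.2] 19.1
```

View pics/wrist_l.png

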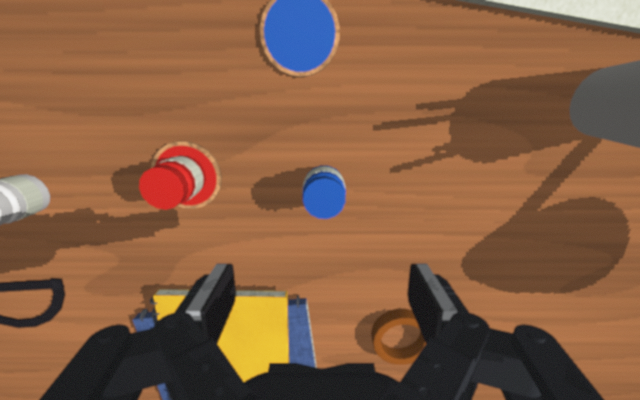

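The yellow jar stands on its coaster at (610,-135), top near 56 mm. The blue jar (324,193) is at (603.4,333.5), 3 mm off the jaw centre, so I correct for that and grasp.

Call:
apply_moves([
  [40, 3, 1, 0, 0, 0, -1],
  [40, 0, 0, 0, 0, 0, -1],
  [40, 0, 0, 0, 0, 0, -1],
  [34, 0, 0, 0, 0, 0, -1],
  [0, 0, 0, 0, 0, 0, -1],
  [0, 0, 0, 0, 0, 0, 0.3],
  [0, 0, 0, 0, 0, 0, 0.5],
  [0, 0, 0, 0, 0, 0, 1],
])

```text
time_s: 21.82
tool_pos: [603.9, 335.9, 29.5]
tool_rot: [0.708, 0.0, 0.706, 0.001]
force: [-0.7, -0.5, 6.5]
gripper_width: 40.2
```

Call:
apply_moves([
  [0, 0, 0, 0, 0, 0, 1],
  [0, 0, 0, 0, 0, 0, 1],
  [0, 0, 0, 0, 0, 0, 1],
])

```text
time_s: 22.2
tool_pos: [603.9, 335.8, 29.5]
tool_rot: [0.708, 0.0, 0.706, 0.001]
force: [-0.2, -1.2, 5.9]
gripper_width: 40.7
```

Call:
apply_moves([
  [-10, 0, 0, 0, 0, 0, 1],
  [-30, 0, 0, 0, 0, 0, 1],
  [-40, 0, 0, 0, 0, 0, 1],
  [-30, 0, 0, 0, 0, 0, 1],
  [0, 0, 0, 0, 0, 0, 1],
])

```text
time_s: 22.82
tool_pos: [604.3, 336.3, 141.2]
tool_rot: [0.709, 0.001, 0.705, 0.002]
force: [-0.6, 0.6, -0.9]
gripper_width: 40.3
```

```bash
python3 look.py m wrist; python3 -c "
from h import *
from plant import ctrl
plan(ctrl.get_state(),[462,311.8,32],90)"
```

```text
t 22.82 pos [604.3 336.3 141.2] w 40.3 F [-0.6  0.6 -0.9]
 tool y yaw 90.05 xaxis [ 0.005   0.0034 -1.    ]
 shift in tool (present axes) [  19.6 -466.9    9.2] world [   9.7 -466.8  -21.2] rows>= 8.0
 rotvec deg (tool) [ 6.05  0.28 -0.21]  shift after turn [  21.2 -463.2   58.4]
t 22.88 pos [603.2 335.8 139. ] w 40.1 F [-0.7 -1.3 -2.1]
 tool y yaw 90.05 xaxis [ 0.0022  0.0018 -1.    ]
 shift in tool (present axes) [ 106.7  -24.1 -141.5] world [-141.2  -24.  -107. ] rows>= 3.0
 rotvec deg (tool) [ 0.05  0.13 -0.1 ]  shift after turn [ 107.   -24.  -141.2]
```

View pics/wrist_m.png

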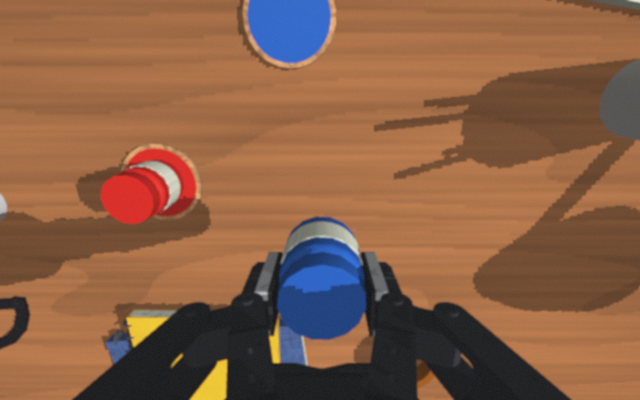

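The blue jar is held upright. Now to the blue coaster (not the turquoise disc).

Call:
apply_moves([
  [0, -4, -23.5, 0, 0, 0, 1],
  [0, -4, -23.5, 0, 0, 0, 1],
  [0, -4, -23.5, 0, 0, 0, 1],
  [0, -4, -23.5, 0, 0, 0, 1],
  [0, -4, -23.5, 0, 0, 0, 1],
  [0, -4, -23.5, 0, 0, 0, 1],
  [0, 0, 0, 0, 0, 0, 1],
  [0, 0, 0, 0, 0, 0, 1],
])

```text
time_s: 23.88
tool_pos: [462.2, 311.3, 137.0]
tool_rot: [0.707, -0.0, 0.707, 0.0]
force: [-0.2, 0.8, -0.3]
gripper_width: 40.3
```

Call:
apply_moves([
  [30, 0, 0, 0, 0, 0, 1],
  [30, 0, 0, 0, 0, 0, 1],
  [20, 0, 0, 0, 0, 0, 1],
  [10, 0, 0, 0, 0, 0, 1],
  [0, 0, 0, 0, 0, 0, 1],
  [0, 0, 0, 0, 0, 0, 1],
])

```text
time_s: 24.62
tool_pos: [462.4, 311.6, 48.0]
tool_rot: [0.707, 0.0, 0.707, 0.0]
force: [0.2, -0.1, -0.6]
gripper_width: 40.5
```

```bash
python3 look.py n wrist; python3 -c "
from h import *
from plant import ctrl
plan(ctrl.get_state(),[462,311.8,34.5],90)"
```

```text
t 24.62 pos [462.4 311.6  48. ] w 40.5 F [ 0.2 -0.1 -0.6]
 tool y yaw 90.04 xaxis [ 1.e-03  7.e-04 -1.e+00]
 shift in tool (present axes) [ -72.2 -442.1  151.4] world [ 151.6 -442.1   72. ] rows>= 8.0
 rotvec deg (tool) [ 6.04  0.05 -0.05]  shift after turn [ -72.  -423.8  197. ]
t 24.68 pos [462.4 311.7  48.1] w 40.2 F [-0.3  1.1 -0.3]
 tool y yaw 90.04 xaxis [ 0.0012  0.001  -1.    ]
 shift in tool (present axes) [13.6  0.1 -0.4] world [ -0.4   0.1 -13.6] rows>= 1.0
 rotvec deg (tool) [ 0.04  0.07 -0.06]  shift after turn [13.6  0.1 -0.4]
```

View pics/wrist_n.png

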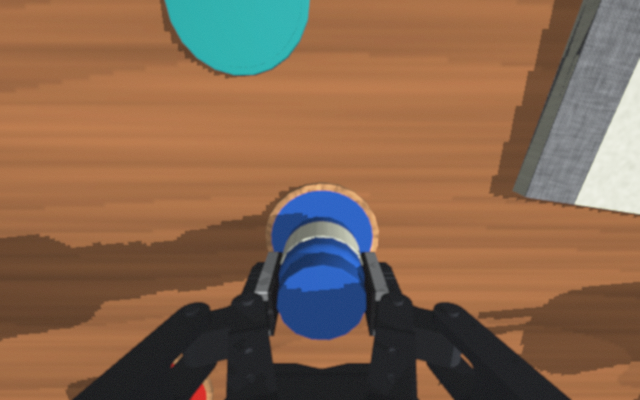

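The blue jar (322,290) is centred over the blue coaster (322,225), clear of the turquoise disc (238,35).

Call:
apply_moves([
  [7, 0, 0, 0, 0, 0, 1],
  [5, 0, 0, 0, 0, 0, 1],
  [1.5, 0, 0, 0, 0, 0, 1],
  [0, 0, 0, 0, 0, 0, 1],
])

```text
time_s: 25.18
tool_pos: [461.6, 311.3, 34.4]
tool_rot: [0.707, -0.0, 0.707, 0.0]
force: [-3.7, -1.9, 8.2]
gripper_width: 40.8
```

Call:
apply_moves([
  [0, 0, 0, 0, 0, 0, 0],
  [0, 0, 0, 0, 0, 0, -0.4],
  [0, 0, 0, 0, 0, 0, -1],
  [0, 0, 0, 0, 0, 0, -1],
  [-30, 0, 0, 0, 0, 0, -1],
  [-50, 0, 0, 0, 0, 0, -1],
  [-50, 0, 0, 0, 0, 0, -1],
  [-50, 0, 0, 0, 0, 0, -1],
])

```text
time_s: 26.18
tool_pos: [461.5, 311.1, 215.4]
tool_rot: [0.707, -0.0, 0.707, 0.0]
force: [0.3, 1.4, -0.5]
gripper_width: 85.8
```

Call:
apply_moves([
  [0, 0, -50, 0, 0, 0, -1],
  [0, 40, -20, 0, 0, 0, -1],
  [0, 50, 0, 0, 0, 0, -1],
  [0, 50, 0, 0, 0, 0, -1],
  [0, 50, 0, 0, 0, 0, -1],
  [0, 0, 0, 0, 0, 0, -1],
  [0, 0, 0, 0, 0, 0, -1],
])

```text
time_s: 27.05
tool_pos: [391.7, 500.4, 213.2]
tool_rot: [0.707, -0.001, 0.707, -0.0]
force: [0.3, -0.4, -0.2]
gripper_width: 85.4
```

```bash
python3 look.py o top,scene; python3 ms.py top_o.npz scene_o.npz | grep -E "CAP|cap|FLAT|eraser"
```

```text
t 27.05 pos [391.7 500.4 213.2] w 85.4 F [ 0.3 -0.4 -0.2]
 tool y yaw 90.03 xaxis [-2.0e-04 -1.5e-03 -1.0e+00]
 shift in tool (present axes) [  94.2 -630.8  222. ] world [ 222.3 -630.9  -93.2] rows>= 11.0
 rotvec deg (tool) [ 6.03 -0.01  0.09]  shift after turn [  93.2 -604.2  287. ]
top_o.npz red CAP depth circ [ 346.4 -722.5] r 14.3 mean [ 345.8 -722.6]
top_o.npz red CAP depth circ [593.  192.8] r 19.4 mean [591.7 193.1]
top_o.npz yellow CAP depth circ [ 248.9 -723.2] r 13.6 mean [ 249.  -722.6]
top_o.npz yellow FLAT px [364.  161.4] z5 [ 610.9 -136.6] z45 [ 603.5 -131.3] zmed 29.5
top_o.npz yellow FLAT px [232.6  82.5] z5 [834.3 226.3] z45 [819.1 218.8] zmed 26.3
top_o.npz blue CAP depth circ [ 215.7 -721.7] r 15.7 mean [ 216.2 -722.7]
top_o.npz blue CAP depth circ [462.  312.4] r 19.4 mean [460.8 309.6]
top_o.npz green CAP depth circ [ 317.6 -722.7] r 9.1 mean [ 316.5 -722.9]
top_o.npz green FLAT px [440.  177.5] z5 [ 565.  -346.9] z45 [ 559.2 -334.2] zmed 20.7
  eraser? px [438. 177.] mean [ 564.2 -337.    22.2] rect [ 561.  -330.3] [118.8 126.7] 88.5 circ [ 560.5 -333.6] 65.2
 
[... 2060 characters left out ...]
 18. ] [42.4 23. ] 77.0 circ [615.7  20. ] 21.2
  eraser? px [257. 273.] mean [ 627.4 -133.7   23.7] rect [ 624.7 -134.4] [16.  40.6] 6.5 circ [ 616.8 -135.3] 20.3
  cap px [452. 164.] mean [465.5 309.2  55. ] rect [462.7 311.5] [37.7 37.7] 74.7 circ [461.6 312.1] 20.7
  cap px [318. 182.] mean [458.1  13.   51.8] rect [456.3  13. ] [35.7 39.5] 78.8 circ [456.4  13.7] 20.2
  cap px [422. 222.] mean [596.7 190.6  55.7] rect [594.3 192.3] [38.7 37.3] 85.5 circ [593.5 192.4] 20.0
  cap px [338. 246.] mean [616.1  19.9  52. ] rect [615.1  20.1] [37.3 37.1] 17.7 circ [614.3  20.4] 19.9
  cap px [253. 259.] mean [ 613.3 -135.8   55.8] rect [ 610.8 -136.1] [37.7 37.7] 79.9 circ [ 610.7 -136.3] 19.7
```

View pics/top_o.png

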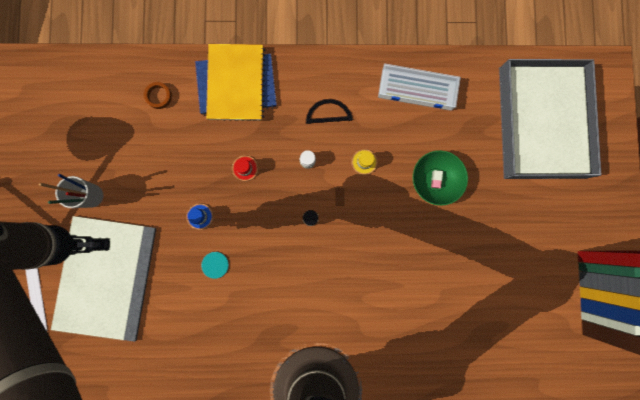

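View pics/scene_o.png

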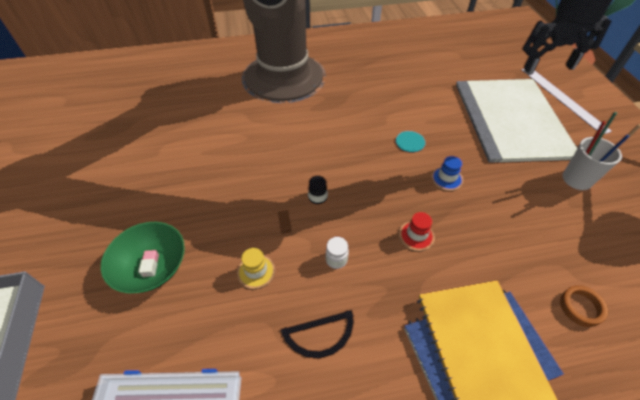

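Both views show each jar upright on its own coaster: red (245,168), yellow (364,161) and blue (199,216) in the top view. The eraser is in the bowl (437,179), the black (310,217) and white (307,158) jars haven't moved, and the arm is clear. Handing in.

```bash
python3 -c "
from plant import ctrl
print(ctrl.sign_off())"
```

```text
the job is handed in; nothing more can be done
None
```

The desk is set up and handed in at about 27 s of the 109 s allowed. `sign_off` gives no verdict, so the results below are from my own last checks in the top and scene cameras.

- **Eraser:** it went from the yellow coaster into the green bowl, about 3 mm from the bowl's centre and with its top at about 23 mm, below the 45 mm rim.
- **Ink jars:** red, yellow and blue each stand upright on their own coaster, about 1–3 mm off centre. Their cap tops measure 55–56 mm, against the 57 mm expected on a 5 mm coaster.
- **Black and white jars:** both are within about 1 mm of where they started in the same camera.
- **Arm:** the gripper is open and clear of everything.

No check failed. The cameras disagreed with each other by up to about 4 mm on position, mostly in y, which is well inside the tolerances.

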